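# Put the eggs away in a push-to-open egg cabinet

### The arm

A 7-joint arm with a two-finger parallel gripper is mounted at the origin on a cart in front of the work surface, level with it; the furniture and walls round the work are solid. World frame = base frame: x ahead of the robot, y to its left, z up, the work surface at z = 0. Lengths are in m, angles in rad, forces in N, time in s.
With the tool pointing down it reaches from about 0.4 to 0.875 m from the base axis. Payload 6.5 kg.
Tool frame: the origin (TCP) lies midway between the tips of the shut fingers; the grasp point (between the pads) lies 19 mm behind it; z points along the fingers, y is the line along which they close (so a half turn about z gives the same grasp; the last joint's range is limited). The gripper opens to 85 mm and grips with 20 to 120 N. Pads are 22 mm wide; open, the fingers measure 114 mm over their backs; the gripper's body (76 mm by 85 mm) begins 54 mm behind the grasp point. The pads swing forward as they close: fully open they stand 13 mm farther back than shut.
Start: joints at [-1.279, 0.536, -0.004, 1.538, 0.003, 1.067, -0.071], TCP at [0.228, 0.609, 0.231] pointing down, gripper open.
Joint ranges: [-2.7, 2.7], [-0.37, 2.16], [-1.27, 1.26], [0.24, 2.4], [-1.31, 4.45], [0.19, 1.91], [-2.76, 2.76]. Speed limits (rad/s): [2.39, 2.39, 3.14, 3.14, 3.14, 3.14, 3.14].

### API

Orientations are given as a unit quaternion [x, y, z, w].
In Python, from station import ctrl, camera, job gives the robot as it stands.
- The arm moves only by the tool drive_tool, never from a script. Its argument "moves" is text: rows parted by semicolons, each of 6 numbers parted by spaces: the shift along the tool's x, y, z in mm, then the turn, a rotation vector about the tool's x, y, z in rad. In form: x y z wx wy wz; .... A call has 1 to 12 rows; each row is the pose to reach, as a shift and turn from the pose commanded when the call began, along the tool's axes at that moment; what a row does not reach only later rows make up. A row lasts 1/8 s, in which the tool goes at most 62.5 mm and 10.7 degrees, less where a joint would pass 70% of its speed; a pose out of reach is approached as far as the arm can. A call with a gripper value outside its range is refused whole. "gripper" is the opening, from 0 (shut) to 1 (fully open), set as the call begins (left out, the last holds). The fingers move at their own pace and stop on an object; the grip force is fixed at half the most. Time passes only in rows, so rows that repeat a pose let the fingers close. It gives the time, the measured TCP pose, the force, the opening and the grip force at its end, in the units of the state.
- ctrl.read_state(): the state, without advancing time (a new reading comes with each control period).
- camera(name): name is "side" or "top" or "wrist"; returns a dict with "pixels" (400x640x3 uint8, red, green, blue), "z_map" (400x640 float32, m along the optical axis (not along the pixel's ray), 0 where there is no reading), "fx", "fy", "cx", "cy" (pixels), "k1" (the pictures are not rectified: a ray, as slopes to the right and down, at radius r is drawn at 1 + k1 r^2 times it, then the intrinsics apply), "R" (3x3) and "t" (3): a world point X has camera coordinates R X + t. Camera axes: x right, y down, z forward; pixel columns grow to the right and rows downward; lengths in m; the calibration is good to about 2 mm. A picture is of the moment at which its call begins.
- job.sign_off(): hands the job in; it is judged then, once.
The state is a dict: "t": time; "joint_pos": joint angles; "joint_vel": joint speeds; "tau": joint torques, N m; "tcp_pos": TCP position; "tcp_rot": TCP orientation; "ft_force": force on the tool from outside, world axes, zero at the start; "torque": the same for the moment, N m; "grip_width": finger opening in m; "grasp_force": force on a finger pad.
Only numpy, scipy, OpenCV 4.12 (cv2) and the standard library are available. Lean on these libraries where they do the work, as an engineer would, in place of code of your own. Each camera call takes 0.05 s, during which the arm holds its last target. There are 200 camera calls.

### The job

Put the two eggs from the egg cups into the two egg boxes, one seated in the dimple of each box's drawer, and leave both drawers shut and latched. The drawers have push-push catches (press a shut one fully in and let go, and it springs open; press an open one fully in and let go, and it stays shut), and one has been left open and the other shut, so look before and after each press. Handle the eggs gently, and do not knock over or shove the jars standing about.

Things in the scene. Friction and masses are not known exactly. Their poses are not given: they have to be found in the camera images.
- egg_box_a: One of two alike fixed egg boxes, side by side on a thin cork mat, in the left or right half of the surface, in either order, turned up to 0.15 rad: white with pale wood top and front, shell 135 mm deep (x), 95 mm wide (y), its top 93 mm above the work surface. Origin: centre of its underside, 3 mm above the surface. Its drawer slides out of its -x side, roughly towards the robot.
- egg_box_b: The other egg box, the same in every way, about 104 mm beside the first (centre to centre), to its left or right. A peeler (18 mm high) and a battery (15 mm) lie fixed on the front edge of the surface; the tall furniture at the back begins about 0.73 m ahead of the robot.
- drawer_a (a joint): Drawer of egg_box_a, m: 0 = shut and latched (may read 0 to 2 mm), grows as it opens along the box's -x, 0.080 = fully open, -0.007 = pressed in to the stop. A damped spring pushes it out (2.6 N shut, 1.8 N open; about 1 s to spring right out); pushing it in at 0.05 m/s takes 3 to 4 N. A press switches the catch only if it goes in to the stop (6.5 mm or more past shut). Starts shut or open.
- drawer_b (a joint): Drawer of egg_box_b, the same; of the two one starts shut (0), one fully open (0.080). Push-push catch of both: press a shut drawer in to the stop and let go, and it springs open; push an open one in to the stop and let go, and it stays latched at 0. A much shorter press leaves it as it was (shut stays shut, open springs out again).
- front_a (a point): Point on the outer front face of drawer a, mid-width, 63 mm above the work surface; moves with the drawer; axes as its box's. The panel, without handle, is 88 mm wide, 12 mm thick, from 19 to 87 mm above the surface; shut, its outer face is 24 mm ahead of the shell (12 mm gap behind the panel).
- front_b (a point): The same point on drawer b's front.
- pocket_a (a point): Centre of the mouth of drawer a's dimple (round hole, 32 mm, in a white tray 80 mm wide, 82 mm long), 29 mm above the work surface, 53 mm behind the front's outer face; moves with the drawer. The tray's walls rise 4 mm above the mouth. Fully open, it is 51 mm ahead of the shell. A seated egg's centre is about 18.5 mm above this point.
- pocket_b (a point): The same point of drawer b's dimple.
- egg_1_center (a point): Centre of egg 1: a pale brown egg, 44 mm thick, 52 mm tall, upright, bottom-heavy, 60 g, fragile: it breaks if the contact forces on it add up to over 45 N, so grip it with 15 N at most. It stands loose in a fixed white egg cup (rim 37 mm across, 19 mm below the egg's centre, on the chopping board); centre about 63 mm above the work surface.
- egg_2_center (a point): Centre of egg 2: the same as egg 1, in the other egg cup. The eggs may go in either drawer.
- chopping_board: Fixed wooden chopping board, 200 (x) x 200 (y) x 12 mm, carrying the two egg cups and two jars in a random arrangement at the corners of a square of about 114 mm; in the half of the surface that the egg boxes do not take. Origin on its underside, 88 mm behind (+x) its centre.
- bean_jar: Bystander: loose glass jar of beans, 68 mm across, 150 mm tall, on the chopping board. Origin: centre of its underside.
- spice_jar_short: Bystander: loose spice jar with dark cap, 45 mm across, 105 mm tall, on the chopping board. Origin: centre of its underside.
- spice_jar_back: Bystander: loose spice jar, 44 mm across, 105 mm tall, at the back of the work surface between mat and board. Origin: centre of its underside.
- cream_cup: Bystander: fixed cream-coloured ceramic cup without handle, 69 mm across, 67 mm tall, on the work surface just behind the chopping board. Origin: centre of its underside.

How it is judged:
By the outcome, as a careful person would: the job done as asked, in the order asked, and still so for the second after the job is handed in, with the robot touching nothing.
It also fails if it takes over 72 s, if anything falls off the work surface, if the arm or the gripper's body presses on something with over 40 N, if the wrist force passes 120 N, or if a joint passes its speed limit or range.

## Working session

There is one attempt and no reset: what is moved stays moved. The work goes in short steps, Python scripts to look and compute and a tool call to move; the robot and the scene stay as the last step left them, time stands still between calls to the robot, and variables do not carry over. Pictures are saved under pics/ and viewed, at most 10 in all, crops included, and the job is handed in when it is done.

Besides the shell and the picture viewer there is one more tool, called as a command line: name --argument value ..., lists and objects as JSON in quotes. drive_tool: Moves the arm, as the interface text tells. Its arguments: {"type":"object","properties":{"moves":{"type":"string"},"gripper":{"type":"number"}},"required":["moves"]}

```bash
ls; mkdir -p pics
cat > h.py <<'E'
import numpy as np, cv2
from station import ctrl, camera, job
def snap(n, f=None):
    c=camera(n)
    if f: cv2.imwrite('pics/'+f, c['pixels'][:,:,::-1])
    return c
def rays(c,uv):
    uv=np.atleast_2d(np.array(uv,float))
    d=(uv-[c['cx'],c['cy']])/[c['fx'],c['fy']]
    s=d.copy()
    for _ in range(20): s=d/(1+c['k1']*(s**2).sum(1,keepdims=True))
    return np.c_[s,np.ones(len(s))]
def origin(c): return -np.array(c['R']).T@np.array(c['t'])
def onplane(c,uv,z):
    d=rays(c,uv)@np.array(c['R']); o=origin(c)
    return o+d*((z-o[2])/d[:,2])[:,None]
def cloud(c):
    v,u=np.mgrid[0:400,0:640]; uv=np.c_[u.ravel(),v.ravel()]
    z=c['z_map'].ravel().astype(float)
    P=(rays(c,uv)*z[:,None]-np.array(c['t']))@np.array(c['R'])
    P[z<=0]=np.nan
    return P.reshape(400,640,3)
E
python3 - <<'E'
from h import *
a=snap('top','top0.png'); b=snap('side','side0.png')
for c in(a,b): print(origin(c), c['k1'], c['fx'], np.array(c['R']).round(2).tolist(), (c['z_map']>0).mean())
s=ctrl.read_state(); print({k:np.round(v,3).tolist() for k,v in s.items()})
E
```

```text
pics
[ 0.40942527 -0.01736471  0.90275736] -0.05101452959712968 409.5198853313598 [[-0.09, -1.0, 0.0], [-0.97, 0.08, -0.21], [0.21, -0.02, -0.98]] 0.995875
[0.30064451 0.64362425 0.53168522] -0.0747861124505916 374.72266359618146 [[-0.93, -0.38, -0.0], [-0.2, 0.51, -0.84], [0.32, -0.77, -0.55]] 0.9960546875
{'t': 0.1, 'joint_pos': [-1.279, 0.537, -0.004, 1.539, 0.003, 1.067, -0.071], 'joint_vel': [0.0, -0.002, -0.0, -0.004, -0.001, -0.001, -0.001], 'tau': [0.003, -58.457, 1.052, -25.978, 0.013, 0.005, 0.0], 'tcp_pos': [0.227, 0.608, 0.23], 'tcp_rot': [0.178, 0.984, -0.001, -0.0], 'ft_force': [-0.802, 0.709, -0.679], 'torque': [-0.029, 0.004, -0.02], 'grasp_force': 0.0, 'grip_width': 0.086}
```

View pics/top0.png

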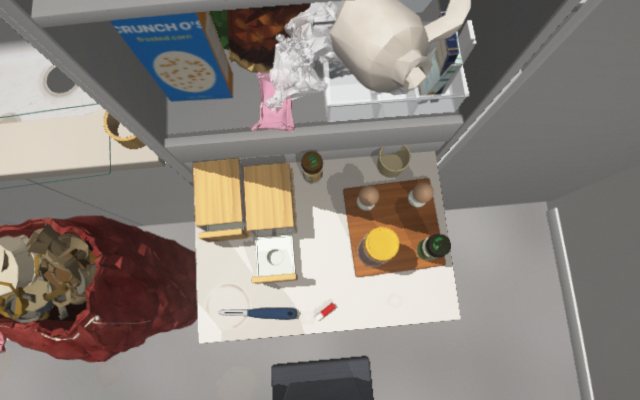

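View pics/side0.png

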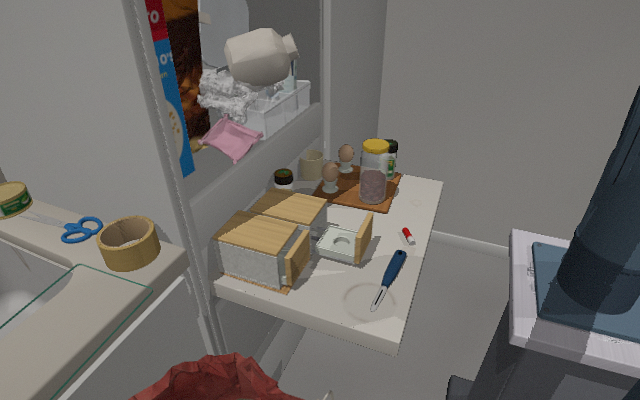

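The top view shows the left box shut (front at about (222,236)) and the right box open (tray (275,255), front (275,279)). The eggs are at the back of the board, at (368,194) and (421,192), with the bean jar at (380,245), the short spice jar at (437,245), the back spice jar at (312,165) and the cream cup at (394,160). The side view agrees.

```bash
cat > m.py <<'E'
from h import *
a=snap('top'); P=cloud(a); hsv=cv2.cvtColor(a['pixels'],cv2.COLOR_RGB2HSV)
b=snap('side'); Q=cloud(b)
def win(P,x0,x1,y0,y1): return P[y0:y1,x0:x1].reshape(-1,3)
# eggs: sphere-like fit of points with z>0.05
def fit_axis(W,r):
    # egg ellipsoid semi 22,22,26 (fit centre, linear least squares after scaling)
    S=W/np.array([.022,.022,.026]); A=np.c_[2*S,np.ones(len(S))]
    s=np.linalg.lstsq(A,(S**2).sum(1),rcond=None)[0]; rad=np.sqrt(s[3]+s[:3]@s[:3])
    return s[:3]*np.array([.022,.022,.026]),rad
for n,w in dict(e1=(352,384,178,212),e2=(405,437,176,212)).items():
    W=win(P,*w); W=W[(W[:,2]>.056)&(W[:,2]<.1)]
    print(n,len(W),W.max(0).round(4),W.min(0).round(4),[np.round(q,4) for q in fit_axis(W,0)])
for n,w in dict(e1=(318,342,157,190),e2=(334,357,140,172)).items():
    W=win(Q,*w); W=W[(W[:,2]>.056)&(W[:,2]<.095)]
    print('side',n,len(W),W.max(0).round(4),W.min(0).round(4),[np.round(q,4) for q in fit_axis(W,0)])
# box tops and fronts via minAreaRect at heights
def rect(M,z,n):
    W=M[(np.abs(M[:,2]-z)<.006)]
    r=cv2.minAreaRect((W[:,:2]*1000).astype(np.float32)); print(n,len(W),np.round(r[0],1),np.round(r[1],1),round(r[2],1),'zmed',np.nanmedian(W[:,2]).round(4)); print(cv2.boxPoints(r).round(0).tolist())
rect(win(P,190,243,150,228),.093,'topL'); rect(win(P,243,296,150,228),.093,'topR')
rect(win(P,190,246,222,250),.087,'frontL'); rect(win(P,248,302,262,290),.087,'frontR')
for n,w,z in [('bean',(355,405,220,270),.162),('short',(418,455,228,265),.117),('back',(298,326,145,185),.105),('cream',(376,412,140,178),.067)]:
    W=win(P,*w); W=W[np.abs(W[:,2]-z)<.008]; print(n,len(W),((W.max(0)+W.min(0))/2).round(4),np.ptp(W,0).round(3))
W=win(P,260,292,240,272);print('tray z',np.nanpercentile(W[:,2],[5,50,95]).round(4))
print('surf',np.nanmedian(win(P,320,340,220,300),0))
E
python3 m.py
```

```text
e1 338 [ 0.6228 -0.118   0.092 ] [ 0.5806 -0.1597  0.0587] [array([ 0.6022, -0.1392,  0.0658]), np.float64(0.956)]
e2 330 [ 0.6193 -0.2329  0.092 ] [ 0.5779 -0.2708  0.0566] [array([ 0.5996, -0.2537,  0.0664]), np.float64(0.929)]
side e1 249 [ 0.6569 -0.1147  0.0905] [ 0.5814 -0.237   0.0562] [array([ 0.6103, -0.1693,  0.042 ]), np.float64(2.4809)]
side e2 218 [ 0.621  -0.1277  0.0901] [ 0.5792 -0.2641  0.0565] [array([ 0.586 , -0.1925,  0.0981]), np.float64(2.569)]
topL 3125 [634.5 172. ] [141.2 111.3] 0.6 zmed 0.0936
[[563.0, 227.0], [565.0, 116.0], [706.0, 117.0], [704.0, 228.0]]
topR 3064 [627.5  66.1] [108.7 159.1] 86.6 zmed 0.0936
[[545.0, 17.0], [704.0, 7.0], [710.0, 116.0], [551.0, 125.0]]
frontL 348 [552.8 173.8] [94.  32.3] 86.0 zmed 0.0876
[[533.0, 128.0], [566.0, 126.0], [572.0, 220.0], [540.0, 222.0]]
frontR 266 [448.8  68.4] [86.5 12.6] 88.6 zmed 0.0874
[[441.0, 25.0], [454.0, 25.0], [456.0, 111.0], [444.0, 112.0]]
bean 945 [ 0.4885 -0.1393  0.1606] [0.062 0.063 0.013]
short 410 [ 0.482  -0.2569  0.115 ] [0.043 0.045 0.012]
back 428 [ 0.6792 -0.0272  0.1049] [0.051 0.056 0.016]
cream 180 [ 0.6802 -0.2059  0.0648] [0.059 0.077 0.011]
tray z [0.0146 0.0291 0.0318]
surf [ 4.81466013e-01 -4.67447832e-02  4.63942472e-04]
```

```bash
cat > m2.py <<'E'
from h import *
a=snap('top'); P=cloud(a)
def win(x0,x1,y0,y1): return P[y0:y1,x0:x1].reshape(-1,3)
def fit(W,n):
    W=W[~np.isnan(W[:,0])]
    r=cv2.minAreaRect((W[:,:2]*1000).astype(np.float32)); print(n,len(W),np.round(r[0],1),np.round(r[1],1),round(r[2],1)); 
def hb(W,lo,hi): return W[(W[:,2]>lo)&(W[:,2]<hi)]
W=win(190,246,228,250); 
fit(hb(W,.084,.0903),'frontL')
W=win(248,302,262,290); fit(hb(W,.084,.0903),'frontR')
T=hb(win(185,300,150,235),.0915,.097)
for n,lo,hi in (('L',.122,.25),('R',0,.116)):
    W=T[(T[:,1]>lo)&(T[:,1]<hi)]; fit(W,'top'+n)
    # front edge of the shell: per-y-bin min x
    yb=np.arange(W[:,1].min()+.01,W[:,1].max()-.01,.004); m=np.array([W[np.abs(W[:,1]-y)<.003][:,0].min() for y in yb])
    k=np.polyfit(yb,m,1); print('edge slope',k.round(3),'x at mid',np.polyval(k,yb.mean()).round(4),yb.mean().round(4))
# dimple: low points inside tray
W=hb(win(258,295,238,275),.0,.024); W=W[(W[:,0]>.46)&(W[:,0]<.54)]; print('dimple',len(W),np.median(W,0).round(4),W.min(0).round(4),W.max(0).round(4))
W=hb(win(250,302,234,280),.0305,.037); fit(W,'traywalls')
E
python3 m2.py
```

```text
frontL 254 [545.6 171.9] [11.9 88.3] 1.1
frontR 248 [448.8  69.1] [85.3 12.5] 88.6
topL 2802 [626.8 180.1] [113.4 156.7] 89.1
edge slope [0.207 0.531] x at mid 0.5681 0.1782
topR 2791 [625.2  59.6] [113.9 159.6] 88.9
edge slope [-0.777  0.604] x at mid 0.5601 0.057
dimple 201 [0.4968 0.069  0.0151] [4.802e-01 2.730e-02 3.000e-04] [0.5355 0.0861 0.024 ]
traywalls 453 [497.9  70.3] [99.3 85.3] 2.7
```

```bash
cat > w.py <<'E'
import sys; from h import *
from scipy.spatial.transform import Rotation as R
# usage: w.py "x y z yawdeg; ..." in mm world -> tool-frame shift (mm) and turn (rad)
s=ctrl.read_state(); p=np.array(s['tcp_pos'])*1000; q=R.from_quat(s['tcp_rot'])
print('t',round(s['t'],2),'tcp',p.round(1),'yaw',np.degrees(np.arctan2(*(-q.as_matrix()[[1,0],0]))).round(2),'j',np.round(s['joint_pos'],2),'w',round(s['grip_width'],4),'gf',round(s['grasp_force'],2),'ft',np.round(s['ft_force'],1))
for w in (sys.argv[1].split(';') if len(sys.argv)>1 else []):
    x,y,z,a=map(float,w.split()); g=R.from_euler('z',a,degrees=True)*R.from_quat([0,1,0,0])
    print(w,'->',q.inv().apply(np.array([x,y,z])-p).round(1),(q.inv()*g).as_rotvec().round(3))
E
python3 w.py "500 60 230 0; 602 -139 200 0; 602 -139 120 0"
```

```text
t 0.25 tcp [227.5 608.6 230.9] yaw -20.49 j [-1.28  0.54 -0.    1.54  0.    1.07 -0.07] w 0.0853 gf 0.0 ft [-0.1 -0.6 -0.5]
500 60 230 0 -> [-447.3 -418.5    1.2] [-0.001 -0.    -0.358]
 602 -139 200 0 -> [-612.5 -569.1   31.4] [-0.001 -0.    -0.358]
 602 -139 120 0 -> [-612.5 -569.1  111.4] [-0.001 -0.    -0.358]
```

drive_tool --moves "-60 -56 0 0 0 -0.05; -105 -100 0 0 0 -0.1; -150 -140 0 0 0 -0.15; -195 -180 0 0 0 -0.2; -240 -225 0 0 0 -0.25; -285 -268 0 0 0 -0.3; -330 -310 0 0 0 -0.358; -375 -350 0 0 0 -0.358" --gripper 0.8

```text
t: 1.25
tcp_pos: [0.451, 0.1594, 0.2316]
tcp_rot: [-0.001, 1.0, 0.0, 0.0]
ft_force: [1.3, 0.8, 0.2]
grip_width: 0.0685
grasp_force: 0.0
```

```bash
python3 w.py "602 -139 200 0; 602 -139 120 0"
```

```text
t 1.25 tcp [451.  159.4 231.6] yaw 0.06 j [-0.53  0.24  0.11  1.99 -0.03  0.92  1.17] w 0.0685 gf 0.0 ft [1.3 0.8 0.2]
602 -139 200 0 -> [-150.7 -298.6   31.6] [0.    0.001 0.001]
 602 -139 120 0 -> [-150.6 -298.6  111.6] [0.    0.001 0.001]
```

drive_tool --moves "-25 -50 0 0 0 0; -50 -100 0 0 0 0; -75 -150 5 0 0 0; -100 -200 10 0 0 0; -125 -250 20 0 0 0; -151 -299 30 0 0 0; -151 -299 55 0 0 0; -151 -299 80 0 0 0; -151 -299 90 0 0 0; -151 -299 90 0 0 0" --gripper 0.85

```text
t: 2.5
tcp_pos: [0.6011, -0.1375, 0.141]
tcp_rot: [-0.0, 1.0, 0.0, -0.0]
ft_force: [0.0, -0.1, 0.6]
grip_width: 0.0725
grasp_force: 0.0
```

```bash
python3 - <<'E'
from h import *
c=snap('wrist','w1.png'); print(origin(c)); np.save('/tmp/w.npy',0)
a=snap('top')
for n,P in(('wrist',cloud(c)),('top',cloud(a))):
    W=P.reshape(-1,3); W=W[(W[:,2]>.055)&(W[:,2]<.1)&(abs(W[:,0]-.602)<.03)&(abs(W[:,1]+.139)<.03)]
    if len(W): print(n,len(W),W.min(0).round(4),W.max(0).round(4))
E
python3 w.py "602 -139 49 0"
```

```text
[ 0.53195286 -0.137739    0.28339774]
wrist 3166 [ 0.5799 -0.1614  0.0556] [ 0.621  -0.1184  0.0904]
top 25 [ 0.5924 -0.1246  0.0622] [ 0.6183 -0.118   0.0811]
t 2.6 tcp [ 602.1 -137.8  142.3] yaw 0.03 j [-0.01  0.59  0.22  1.71 -0.16  0.86  1.86] w 0.0725 gf 0.0 ft [ 0.4 -0.2 -0. ]
602 -139 49 0 -> [ 0.2 -1.2 93.3] [-0.     0.002  0.   ]
```

View pics/w1.png

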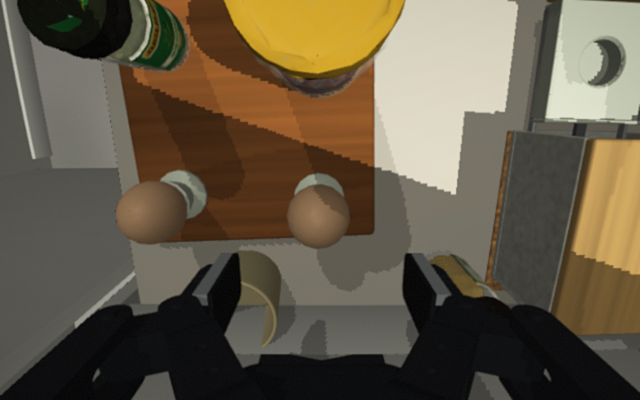

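drive_tool --moves "0 -1.5 20 0 0 0; 0 -1.5 40 0 0 0; 0 -1.5 55 0 0 0; 0 -1.5 68 0 0 0; 0 -1.5 78 0 0 0; 0 -1.5 88 0 0 0; 0 -1.5 96 0 0 0; 0 -1.5 96 0 0 0; 0 -1.5 96 0 0 0" --gripper 0.75

```text
t: 3.72
tcp_pos: [0.6017, -0.1393, 0.0456]
tcp_rot: [-0.0, 1.0, -0.0, 0.0]
ft_force: [-0.1, -0.2, 0.2]
grip_width: 0.064
grasp_force: 0.0
```

```bash
python3 w.py "601 -139.5 46 0"
python3 - <<'E'
from h import *
c=snap('wrist','w2.png')
W=cloud(c).reshape(-1,3); W=W[(W[:,2]>.055)&(W[:,2]<.1)&(abs(W[:,0]-.602)<.03)&(abs(W[:,1]+.139)<.024)]
print(len(W),W.min(0).round(4),W.max(0).round(4))
E
```

```text
t 3.73 tcp [ 601.7 -139.3   45.6] yaw 0.01 j [ 0.02  0.73  0.19  1.74 -0.2   0.68  1.89] w 0.064 gf 0.0 ft [-0.1 -0.2  0.2]
601 -139.5 46 0 -> [ 0.7 -0.2 -0.4] [-0.     0.001  0.   ]
9460 [ 0.5796 -0.1615  0.055 ] [ 0.6167 -0.1186  0.0908]
```

View pics/w2.png

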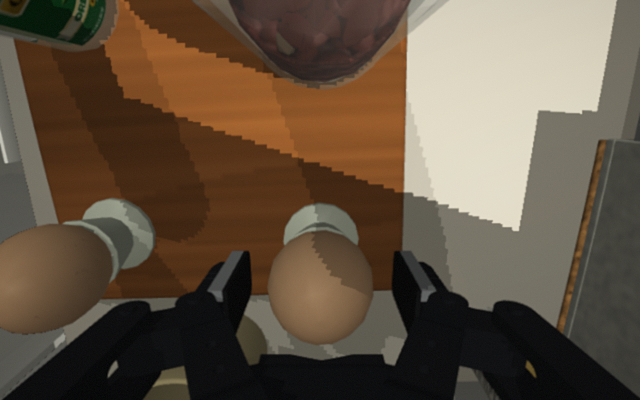

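The egg at (320,288) is centred between the fingertips at (250,270) and (395,270). I'll close in small steps from here.

drive_tool --moves "0 0 0 0 0 0; 0 0 0 0 0 0; 0 0 0 0 0 0; 0 0 0 0 0 0" --gripper 0.54

```text
t: 4.28
tcp_pos: [0.6014, -0.1392, 0.0453]
tcp_rot: [-0.0, 1.0, -0.0, 0.0]
ft_force: [-0.6, -0.3, 0.4]
grip_width: 0.0461
grasp_force: 0.0
```

drive_tool --moves "0 0 0 0 0 0; 0 0 0 0 0 0" --gripper 0.525

```text
t: 4.53
tcp_pos: [0.6014, -0.1394, 0.0453]
tcp_rot: [-0.0, 1.0, -0.0, 0.0]
ft_force: [0.1, 0.3, -0.5]
grip_width: 0.045
grasp_force: 0.2
```

drive_tool --moves "0 0 0 0 0 0; 0 0 0 0 0 0" --gripper 0.517

```text
t: 4.78
tcp_pos: [0.6015, -0.1395, 0.0454]
tcp_rot: [-0.0, 1.0, -0.0, 0.0]
ft_force: [-0.2, -1.4, 1.3]
grip_width: 0.0441
grasp_force: 0.6
```

drive_tool --moves "0 0 0 0 0 0; 0 0 0 0 0 0" --gripper 0.509

```text
t: 5.03
tcp_pos: [0.6014, -0.1397, 0.0454]
tcp_rot: [0.0, 1.0, -0.0, 0.0]
ft_force: [-0.1, -3.4, 1.2]
grip_width: 0.0434
grasp_force: 5.3
```

drive_tool --moves "0 0 0 0 0 0; 0 0 0 0 0 0" --gripper 0.501

```text
t: 5.28
tcp_pos: [0.6015, -0.1396, 0.0454]
tcp_rot: [-0.0, 1.0, -0.0, 0.0]
ft_force: [-0.7, -2.3, 1.8]
grip_width: 0.043
grasp_force: 17.4
```

drive_tool --moves "0 0 0 0 0 0; 0 0 0 0 0 0" --gripper 0.505

```text
t: 5.52
tcp_pos: [0.6014, -0.1396, 0.0454]
tcp_rot: [-0.0, 1.0, -0.0, 0.0]
ft_force: [-0.5, -2.8, 2.8]
grip_width: 0.0435
grasp_force: 15.6
```

drive_tool --moves "0 0 -5 0 0 0; 0 0 -15 0 0 0; 0 0 -30 0 0 0; 0 0 -50 0 0 0; 0 0 -70 0 0 0; 0 0 -85 0 0 0; 0 0 -95 0 0 0; 0 0 -95 0 0 0"

```text
t: 6.52
tcp_pos: [0.6018, -0.1393, 0.1411]
tcp_rot: [-0.0, 1.0, -0.0, 0.001]
ft_force: [-0.4, 0.3, -0.6]
grip_width: 0.0432
grasp_force: 15.4
```

```bash
python3 w.py "496 68.5 130 -1; 496 68.5 30 -1"
python3 - <<'E'
from h import *
c=snap('wrist')
P=cloud(c); W=P.reshape(-1,3)
p=np.array(ctrl.read_state()['tcp_pos']); print(p)
W=W[(np.abs(W-p-[0,0,.03])<[.03,.021,.04]).all(1)]
print(len(W),(W.min(0)-p).round(4),(W.max(0)-p).round(4))
E
```

```text
t 6.53 tcp [ 601.8 -139.3  141.1] yaw 0.02 j [-0.    0.59  0.22  1.71 -0.17  0.85  1.86] w 0.0432 gf 15.4 ft [-0.4  0.3 -0.6]
496 68.5 130 -1 -> [105.8 207.8  10.9] [-0.     0.001  0.018]
 496 68.5 30 -1 -> [105.9 207.9 110.9] [-0.     0.001  0.018]
[ 0.60129182 -0.13917439  0.14027643]
9726 [-0.0213 -0.021   0.0098] [0.0162 0.021  0.07  ]
```

drive_tool --moves "0 15 -5 0 0 0; 5 40 -15 0 0 0.018; 20 70 -20 0 0 0.018; 40 105 -20 0 0 0.018; 60 140 -20 0 0 0.018; 80 170 -20 0 0 0.018; 95 193 -10 0 0 0.018; 103 204 0 0 0 0.018; 106 208 5 0 0 0.018; 106 208 5 0 0 0.018" --gripper 0.509

```text
t: 7.82
tcp_pos: [0.4953, 0.0682, 0.1349]
tcp_rot: [0.009, 1.0, -0.0, -0.0]
ft_force: [-0.5, 0.1, -0.2]
grip_width: 0.0435
grasp_force: 7.0
```

```bash
python3 w.py "496 68.5 30 -1"
python3 - <<'E'
from h import *
c=snap('wrist','w3.png'); P=cloud(c).reshape(-1,3)
W=P[(P[:,2]>.005)&(P[:,2]<.026)&(abs(P[:,0]-.496)<.03)&(abs(P[:,1]-.069)<.03)]
print('dimple',len(W),W.min(0).round(4),W.max(0).round(4))
W=P[(P[:,2]>.082)&(P[:,2]<.09)&(P[:,0]<.47)&(abs(P[:,1]-.069)<.06)]
print('front',len(W),W.min(0).round(4),W.max(0).round(4),cv2.minAreaRect((W[:,:2]*1000).astype(np.float32)) if len(W) else 0)
E
```

```text
t 7.83 tcp [495.3  68.2 134.9] yaw -1.04 j [-0.39  0.43  0.2   2.02 -0.13  0.71  1.44] w 0.0435 gf 6.99 ft [-0.5  0.1 -0.2]
496 68.5 30 -1 -> [ -0.7   0.3 104.9] [-0.001 -0.001 -0.001]
dimple 1327 [0.4783 0.0522 0.0115] [0.5117 0.0854 0.026 ]
front 3247 [0.4413 0.0244 0.082 ] [0.4537 0.1129 0.089 ] ((447.4520568847656, 68.6298599243164), (12.294461250305176, 88.52560424804688), 0.23413163423538208)
```

View pics/w3.png

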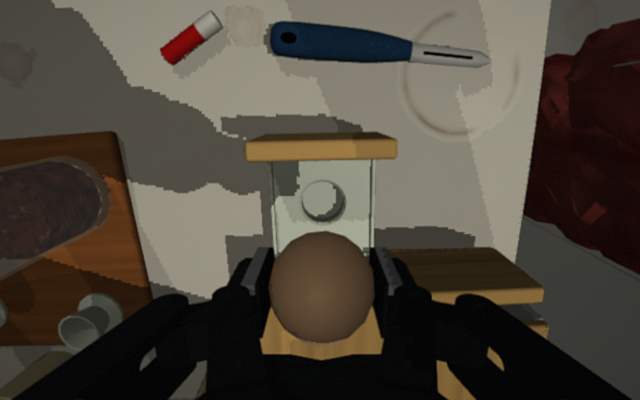

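The egg is held at (322,287), with the dimple at (323,200) measuring (0.495, 0.069). I'll lower it in.

drive_tool --moves "0 0.5 15 0 0 0; 0 0.5 35 0 0 0; 0 0.5 55 0 0 0; 0 0.5 70 0 0 0; 0 0.5 80 0 0 0; 0 0.5 88 0 0 0; 0 0.5 94 0 0 0; 0 0.5 99 0 0 0; 0 0.5 102 0 0 0; 0 0.5 103 0 0 0; 0 0.5 103 0 0 0"

```text
t: 9.25
tcp_pos: [0.4955, 0.0693, 0.0324]
tcp_rot: [0.009, 1.0, 0.0, 0.0]
ft_force: [-0.7, -0.4, -0.5]
grip_width: 0.0433
grasp_force: 7.0
```

drive_tool --moves "0 0 0.5 0 0 0; 0 0 1 0 0 0; 0 0 1 0 0 0"

```text
t: 9.62
tcp_pos: [0.4953, 0.0693, 0.0313]
tcp_rot: [0.009, 1.0, 0.0, 0.0]
ft_force: [0.2, -0.3, -0.6]
grip_width: 0.0436
grasp_force: 7.0
```

drive_tool --moves "0 0 0.5 0 0 0; 0 0 1 0 0 0; 0 0 1.5 0 0 0; 0 0 1.5 0 0 0"

```text
t: 10.12
tcp_pos: [0.4953, 0.0692, 0.0299]
tcp_rot: [0.009, 1.0, -0.0, -0.0]
ft_force: [-1.7, -0.4, 3.3]
grip_width: 0.0434
grasp_force: 7.1
```

Run:
```python
from h import *
for n in ('side','top','wrist'):
    P=cloud(snap(n,'pl_'+n+'.png')).reshape(-1,3); 
    W=P[(P[:,2]>.045)&(P[:,2]<.085)&(abs(P[:,0]-.495)<.026)&(abs(P[:,1]-.069)<.019)]
    print(n,len(W),W.min(0).round(4) if len(W) else 0,W.max(0).round(4) if len(W) else 0)
```

```text
side 124 [0.4754 0.0501 0.0461] [0.4987 0.088  0.0741]
top 0 0 0
wrist 9077 [0.4733 0.05   0.045 ] [0.5103 0.088  0.075 ]
```

drive_tool --moves "0 0 0 0 0 0; 0 0 0 0 0 0" --gripper 0.53

```text
t: 10.52
tcp_pos: [0.4955, 0.0692, 0.0297]
tcp_rot: [0.009, 1.0, -0.0, 0.0]
ft_force: [0.3, -1.2, -0.7]
grip_width: 0.0453
grasp_force: 0.1
```

drive_tool --moves "0 0 -1 0 0 0; 0 0 -3 0 0 0; 0 0 -5 0 0 0; 0 0 -5 0 0 0" --gripper 0.65

```text
t: 11.02
tcp_pos: [0.4955, 0.0693, 0.035]
tcp_rot: [0.009, 1.0, 0.0, 0.0]
ft_force: [-0.7, -0.4, -0.5]
grip_width: 0.0556
grasp_force: 0.0
```

drive_tool --moves "0 0 -15 0 0 0; 0 0 -35 0 0 0; 0 0 -55 0 0 0; 0 0 -85 0 0 0; 0 0 -110 0 0 0; 0 0 -110 0 0 0"

```text
t: 11.78
tcp_pos: [0.4969, 0.0695, 0.1473]
tcp_rot: [0.009, 1.0, 0.001, 0.002]
ft_force: [0.0, 0.8, -0.0]
grip_width: 0.0556
grasp_force: 0.0
```

```bash
python3 - <<'E'
from h import *
from scipy.optimize import least_squares
for n in ('side','wrist'):
    P=cloud(snap(n,'rel_'+n+'.png')).reshape(-1,3); 
    W=P[(P[:,2]>.05)&(P[:,2]<.085)&(abs(P[:,0]-.495)<.026)&(abs(P[:,1]-.069)<.026)]
    print(n,len(W),W.min(0).round(4) if len(W) else 0,W.max(0).round(4) if len(W) else 0)
E
python3 w.py "400 69 140 0"
```

```text
side 290 [0.4742 0.0564 0.05  ] [0.5161 0.0925 0.0744]
wrist 2564 [0.4726 0.0479 0.05  ] [0.5145 0.0899 0.0747]
t 11.88 tcp [495.2  69.3 145. ] yaw -1.01 j [-0.4   0.41  0.21  2.01 -0.12  0.73  1.44] w 0.0557 gf 0.0 ft [-0.6  0.1  0.1]
400 69 140 0 -> [95.2 -2.   5. ] [ 0.     0.    -0.018]
```

View pics/rel_wrist.png

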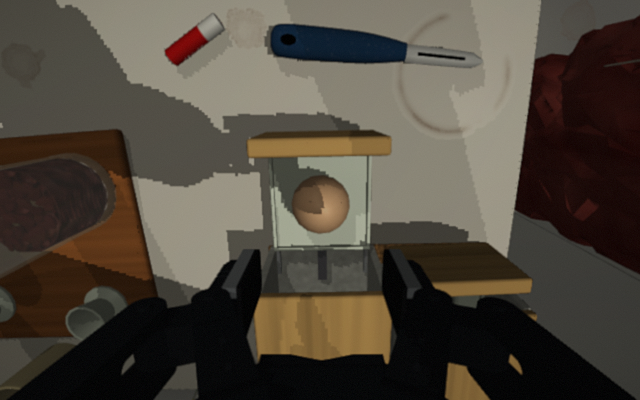

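The egg is seated upright in the dimple at (322,204). Next I push the right drawer shut with closed fingers.

drive_tool --moves "25 -1 0 0 0 -0.01; 55 -2 0 0 0 -0.018; 83 -2 0 0 0 -0.018; 83 -2 20 0 0 -0.018; 83 -2 45 0 0 -0.018; 83 -2 70 0 0 -0.018; 83 -2 92 0 0 -0.018; 83 -2 92 0 0 -0.018" --gripper 0

```text
t: 12.88
tcp_pos: [0.4104, 0.0681, 0.0512]
tcp_rot: [-0.0, 1.0, -0.001, -0.002]
ft_force: [0.1, -0.6, 0.2]
grip_width: -0.0001
grasp_force: 0.0
```

```bash
python3 w.py "518 69 52 0"
python3 - <<'E'
from h import *
snap('side','s2.png')
E
```

```text
t 12.88 tcp [410.4  68.1  51.2] yaw 0.01 j [-0.39  0.49  0.15  2.25 -0.17  0.42  1.46] w -0.0001 gf 0.0 ft [ 0.1 -0.6  0.2]
518 69 52 0 -> [-107.6    0.8   -1.3] [-0.001 -0.005  0.   ]
```

View pics/s2.png

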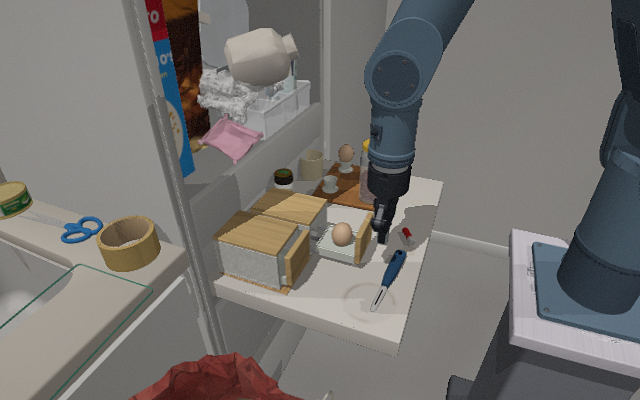

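Side view: the fingers at (380,235) are in front of the open drawer's panel, and the egg sits at (343,234). Pushing slowly.

drive_tool --moves "-10 0.8 0 0 0 0; -16 0.8 0 0 0 0; -20 0.8 0 0 0 0; -24 0.8 0 0 0 0; -29 0.8 0 0 0 0; -35 0.8 0 0 0 0; -41 0.8 0 0 0 0; -47 0.8 0 0 0 0; -53 0.8 0 0 0 0; -59 0.8 0 0 0 0; -65 0.8 0 0 0 0; -71 0.8 0 0 0 0"

```text
t: 14.42
tcp_pos: [0.4836, 0.0696, 0.0528]
tcp_rot: [-0.0, 1.0, 0.0, -0.0]
ft_force: [-3.3, 1.5, 2.4]
grip_width: 0.0
grasp_force: 1.6
```

drive_tool --moves "-6 0 0 0 0 0; -12 0 0 0 0 0; -18 0 0 0 0 0; -23 0 0 0 0 0; -27 0 0 0 0 0; -29 0 0 0 0 0; -31 0 0 0 0 0; -31 0 0 0 0 0"

```text
t: 15.42
tcp_pos: [0.5145, 0.0695, 0.0528]
tcp_rot: [-0.0, 1.0, -0.0, 0.0]
ft_force: [-1.9, 1.7, 0.5]
grip_width: 0.0
grasp_force: 1.2
```

drive_tool --moves "-1 0 0 0 0 0; -2 0 0 0 0 0; -3 0 0 0 0 0; -3 0 0 0 0 0"

```text
t: 15.92
tcp_pos: [0.5175, 0.0695, 0.0528]
tcp_rot: [-0.0, 1.0, -0.0, 0.0]
ft_force: [-2.3, 1.6, 0.4]
grip_width: 0.0001
grasp_force: 1.4
```

drive_tool --moves "-1 0 0 0 0 0; -2 0 0 0 0 0; -2 0 0 0 0 0"

```text
t: 16.3
tcp_pos: [0.518, 0.0694, 0.0527]
tcp_rot: [-0.0, 1.0, -0.0, -0.001]
ft_force: [-6.7, 2.0, 4.0]
grip_width: -0.0001
grasp_force: 3.4
```

drive_tool --moves "-1 0 0 0 0 0; -2 0 0 0 0 0; -2 0 0 0 0 0"

```text
t: 16.68
tcp_pos: [0.518, 0.0693, 0.0524]
tcp_rot: [-0.0, 1.0, -0.0, -0.003]
ft_force: [-12.3, 1.6, 9.1]
grip_width: 0.0004
grasp_force: 5.8
```

drive_tool --moves "3 0 0 0 0 0; 10 0 0 0 0 0; 20 0 0 0 0 0; 35 0 0 0 0 0; 50 0 0 0 0 0; 60 0 0 0 0 0; 60 0 0 0 0 0"

```text
t: 17.55
tcp_pos: [0.4605, 0.0696, 0.0528]
tcp_rot: [-0.0, 1.0, -0.0, -0.0]
ft_force: [-0.0, 0.1, 0.5]
grip_width: 0.0006
grasp_force: 0.0
```

```bash
cat > dr.py <<'E'
from h import *
for n in ('side','top','wrist'):
    P=cloud(snap(n)).reshape(-1,3)
    for b,y0 in (('R',.069),('L',.172)):
        W=P[(P[:,2]>.083)&(P[:,2]<.0905)&(abs(P[:,1]-y0)<.035)&(P[:,0]>.43)&(P[:,0]<.56)]
        if len(W)>20:
            print(n,b,len(W),'front x',np.percentile(W[:,0],[2,50,98]).round(4), 'y',np.percentile(W[:,1],[0,100]).round(3))
E
python3 dr.py; python3 w.py "497 172 52 0"
```

```text
side R 167 front x [0.451  0.5273 0.5475] y [0.034 0.104]
side L 178 front x [0.5405 0.5454 0.552 ] y [0.137 0.207]
top R 50 front x [0.5214 0.5277 0.548 ] y [0.034 0.052]
wrist R 725 front x [0.4501 0.4511 0.4716] y [0.056 0.083]
t 17.7 tcp [462.   69.6  53. ] yaw 0.02 j [-0.37  0.54  0.15  2.13 -0.17  0.48  1.48] w -0.0003 gf 0.0 ft [0.5 0.5 0.9]
497 172 52 0 -> [-35.  102.3   1. ] [0.    0.001 0.   ]
```

The right drawer stays shut, with its front centre at x≈0.527. Now I press the left one to release it.

drive_tool --moves "0 35 1 0 0 0; 0 75 1 0 0 0; -15 102 1 0 0 0; -40 102 1 0 0 0; -52 102 1 0 0 0; -60 102 1 0 0 0; -65 102 1 0 0 0; -69 102 1 0 0 0; -72 102 1 0 0 0; -74 102 1 0 0 0; -74 102 1 0 0 0"

```text
t: 19.08
tcp_pos: [0.5348, 0.1713, 0.0516]
tcp_rot: [-0.0, 1.0, -0.0, -0.0]
ft_force: [-3.0, -0.9, 1.4]
grip_width: -0.0004
grasp_force: 1.5
```

drive_tool --moves "-1 0 0 0 0 0; -2 0 0 0 0 0; -2 0 0 0 0 0"

```text
t: 19.45
tcp_pos: [0.5366, 0.1713, 0.0516]
tcp_rot: [-0.0, 1.0, -0.0, -0.001]
ft_force: [-5.0, -1.0, 1.7]
grip_width: 0.0001
grasp_force: 2.4
```

drive_tool --moves "-1 0 0 0 0 0; -2 0 0 0 0 0; -3 0 0 0 0 0; -3 0 0 0 0 0"

```text
t: 19.95
tcp_pos: [0.5367, 0.1714, 0.0514]
tcp_rot: [-0.0, 1.0, -0.0, -0.003]
ft_force: [-12.6, -1.5, 8.7]
grip_width: 0.0001
grasp_force: 6.6
```

drive_tool --moves "10 0 0 0 0 0; 30 0 0 0 0 0; 50 0 0 0 0 0; 70 0 0 0 0 0; 90 0 0 0 0 0; 110 0 0 0 0 0; 120 0 0 0 0 0; 120 0 -30 0 0 0; 120 0 -60 0 0 0; 120 0 -90 0 0 0; 120 0 -100 0 0 0; 120 0 -100 0 0 0"

```text
t: 21.45
tcp_pos: [0.421, 0.1719, 0.1521]
tcp_rot: [-0.0, 1.0, 0.0, 0.001]
ft_force: [0.6, 0.4, -0.2]
grip_width: 0.0005
grasp_force: 0.0
```

```bash
python3 dr.py; python3 w.py "500 172 150 0; 600 -253 150 0"
python3 - <<'E'
from h import *
for n in ('wrist','side'):
    P=cloud(snap(n,'L_'+n+'.png')).reshape(-1,3)
    W=P[(P[:,2]>.005)&(P[:,2]<.026)&(abs(P[:,0]-.5126)<.03)&(abs(P[:,1]-.172)<.03)]
    if len(W): print(n,'dimple',len(W),W.min(0).round(4),W.max(0).round(4))
E
```

```text
side R 148 front x [0.5221 0.528  0.5472] y [0.035 0.104]
side L 189 front x [0.4611 0.4667 0.4729] y [0.137 0.207]
top R 222 front x [0.5213 0.5273 0.5463] y [0.035 0.103]
top L 206 front x [0.4622 0.4682 0.4739] y [0.138 0.207]
wrist R 220 front x [0.5206 0.5232 0.5313] y [0.079 0.098]
wrist L 443 front x [0.4597 0.4637 0.4711] y [0.137 0.207]
t 21.6 tcp [419.8 171.2 150.8] yaw 0.02 j [-0.68  0.33  0.23  2.12 -0.11  0.7   1.19] w -0.0002 gf 0.0 ft [-0.2 -0.7  0.5]
500 172 150 0 -> [-80.2   0.8   0.7] [-0.001 -0.001  0.   ]
 600 -253 150 0 -> [-180.1 -424.3    1. ] [-0.001 -0.001  0.   ]
side dimple 165 [0.4998 0.1543 0.0123] [0.5314 0.1774 0.0258]
```

View pics/L_side.png

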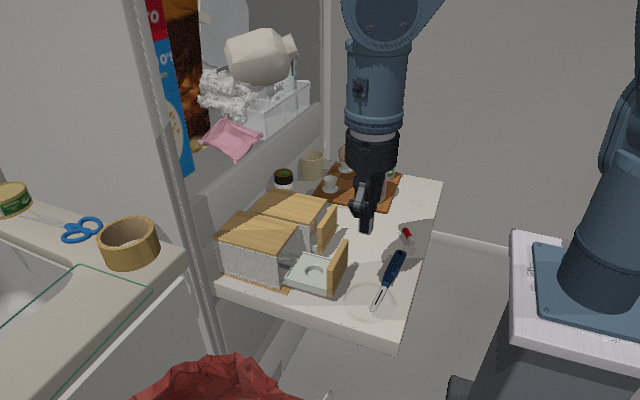

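Left drawer (front at (337,268)) is now open and empty, right one shut. Going to egg 2.

drive_tool --moves "-20 -20 -40 0 0 0; -45 -60 -80 0 0 0; -65 -105 -80 0 0 0; -85 -150 -80 0 0 0; -105 -200 -80 0 0 0; -125 -250 -80 0 0 0; -145 -300 -80 0 0 0; -165 -350 -80 0 0 0; -175 -400 -80 0 0 0; -178 -425 -70 0 0 0; -178 -425 -40 0 0 0; -178 -425 -10 0 0 0" --gripper 0.75

```text
t: 23.2
tcp_pos: [0.598, -0.2539, 0.16]
tcp_rot: [0.0, 1.0, 0.0, -0.0]
ft_force: [0.2, 0.1, 0.4]
grip_width: 0.064
grasp_force: 0.0
```

drive_tool --moves "0 0 0 0 0 0; 0 0 0 0 0 0"

```text
t: 23.45
tcp_pos: [0.5988, -0.2538, 0.1625]
tcp_rot: [-0.0, 1.0, -0.0, 0.0]
ft_force: [0.6, 1.0, 0.7]
grip_width: 0.0643
grasp_force: 0.0
```

```bash
python3 - <<'E'
from h import *
P=cloud(snap('wrist','w5.png')).reshape(-1,3)
W=P[(P[:,2]>.056)&(P[:,2]<.1)&(abs(P[:,0]-.6)<.03)&(abs(P[:,1]+.253)<.03)]
print(len(W),W.min(0).round(4),W.max(0).round(4),((W.min(0)+W.max(0))/2).round(4))
E
python3 w.py "598 -254 46 0"
```

```text
2643 [ 0.5771 -0.2767  0.0561] [ 0.6174 -0.2337  0.0903] [ 0.5972 -0.2552  0.0732]
t 23.5 tcp [ 599.2 -253.9  163.1] yaw 0.02 j [ 0.08  0.63  0.37  1.61 -0.27  0.95  2.11] w 0.0638 gf 0.0 ft [-0.5  0.   1. ]
598 -254 46 0 -> [  1.4  -0.  117.1] [-0.001  0.002  0.   ]
```

drive_tool --moves "1.2 -1 20 0 0 0; 1.2 -1 45 0 0 0; 1.2 -1 65 0 0 0; 1.2 -1 80 0 0 0; 1.2 -1 93 0 0 0; 1.2 -1 103 0 0 0; 1.2 -1 111 0 0 0; 1.2 -1 117 0 0 0; 1.2 -1 117 0 0 0; 1.2 -1 117 0 0 0"

```text
t: 24.75
tcp_pos: [0.5975, -0.2546, 0.0452]
tcp_rot: [-0.0, 1.0, -0.0, 0.0]
ft_force: [0.5, -0.1, 0.4]
grip_width: 0.0639
grasp_force: 0.0
```

drive_tool --moves "0 0 0 0 0 0; 0 0 0 0 0 0; 0 0 0 0 0 0; 0 0 0 0 0 0" --gripper 0.54

```text
t: 25.25
tcp_pos: [0.5972, -0.2544, 0.0448]
tcp_rot: [-0.0, 1.0, 0.0, 0.0]
ft_force: [-0.2, 0.2, -0.3]
grip_width: 0.046
grasp_force: 0.0
```

drive_tool --moves "0 0 0 0 0 0; 0 0 0 0 0 0" --gripper 0.522

```text
t: 25.5
tcp_pos: [0.5972, -0.2547, 0.0449]
tcp_rot: [-0.0, 1.0, -0.0, 0.0]
ft_force: [-0.4, -1.7, 1.0]
grip_width: 0.0443
grasp_force: 0.4
```

drive_tool --moves "0 0 0 0 0 0; 0 0 0 0 0 0" --gripper 0.513

```text
t: 25.75
tcp_pos: [0.5973, -0.2549, 0.045]
tcp_rot: [0.0, 1.0, -0.0, 0.0]
ft_force: [-0.2, -1.3, 0.5]
grip_width: 0.0439
grasp_force: 1.2
```

drive_tool --moves "0 0 0 0 0 0; 0 0 0 0 0 0" --gripper 0.507

```text
t: 26.0
tcp_pos: [0.5972, -0.2549, 0.045]
tcp_rot: [-0.0, 1.0, -0.0, 0.0]
ft_force: [-1.0, -2.5, 2.3]
grip_width: 0.0435
grasp_force: 8.1
```

drive_tool --moves "0 0 -5 0 0 0; 0 0 -15 0 0 0; 0 0 -35 0 0 0; 0 0 -60 0 0 0; 0 0 -90 0 0 0; 0 0 -115 0 0 0; 0 10 -130 0 0 0; 5 35 -135 0 0 0; 12 65 -135 0 0 0; 20 100 -135 0 0 0; 27 135 -135 0 0 0; 34 170 -135 0 0 0"

```text
t: 27.5
tcp_pos: [0.5625, -0.0823, 0.1801]
tcp_rot: [-0.001, 1.0, 0.0, -0.0]
ft_force: [0.8, 0.4, 0.7]
grip_width: 0.0438
grasp_force: 8.1
```

drive_tool --moves "7 35 0 0 0 0; 14 70 0 0 0 0; 21 105 0 0 0 0; 28 140 0 0 0 0; 35 175 0 0 0 0; 42 207 0 0 0 0; 47 232 10 0 0 0; 50 248 25 0 0 0; 51 255 38 0 0 0; 51 257 42 0 0 0; 51 257 42 0 0 0"

```text
t: 28.88
tcp_pos: [0.5122, 0.1715, 0.1375]
tcp_rot: [0.001, 1.0, -0.0, -0.0]
ft_force: [0.3, 0.5, 0.2]
grip_width: 0.0432
grasp_force: 8.1
```

```bash
python3 w.py "512 172 30 0"
python3 - <<'E'
from h import *
P=cloud(snap('wrist','w6.png')).reshape(-1,3)
W=P[(P[:,2]>.005)&(P[:,2]<.026)&(abs(P[:,0]-.5126)<.03)&(abs(P[:,1]-.172)<.03)]
print('dimple',len(W),W.min(0).round(4),W.max(0).round(4),((W.min(0)+W.max(0))/2).round(4))
W=P[(P[:,2]>.082)&(P[:,2]<.09)&(P[:,0]<.49)&(abs(P[:,1]-.172)<.06)]
print('front',len(W),W.min(0).round(4),W.max(0).round(4),cv2.minAreaRect((W[:,:2]*1000).astype(np.float32)) if len(W) else 0)
E
```

```text
t 28.88 tcp [512.2 171.5 137.5] yaw -0.06 j [-0.65  0.49  0.31  1.92 -0.21  0.76  1.35] w 0.0432 gf 8.08 ft [0.3 0.5 0.2]
512 172 30 0 -> [1.000e-01 6.000e-01 1.075e+02] [-0.001 -0.    -0.001]
dimple 1298 [0.4965 0.1537 0.0125] [0.53   0.1867 0.026 ] [0.5133 0.1702 0.0192]
front 3147 [0.4594 0.1253 0.0821] [0.4727 0.2134 0.0889] ((466.20513916015625, 169.35757446289062), (12.261075973510742, 88.12310028076172), 1.0011707544326782)
```

View pics/w6.png

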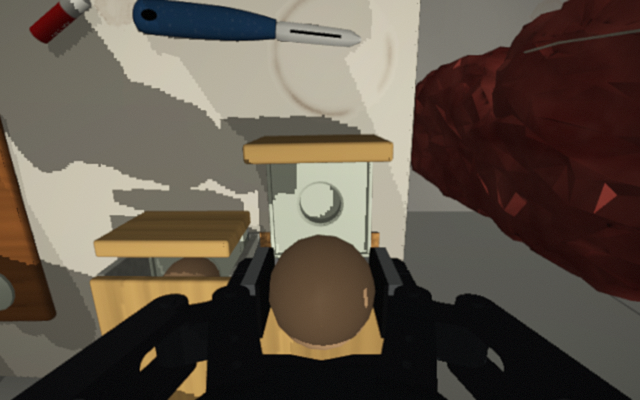

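Egg 2 is held at (322,290) over the left dimple (320,203), measured (0.513, 0.170). Egg 1 is visible in the shut drawer at (192,268).

drive_tool --moves "-0.8 -1.2 15 0 0 0; -0.8 -1.2 35 0 0 0; -0.8 -1.2 55 0 0 0; -0.8 -1.2 72 0 0 0; -0.8 -1.2 83 0 0 0; -0.8 -1.2 91 0 0 0; -0.8 -1.2 97 0 0 0; -0.8 -1.2 102 0 0 0; -0.8 -1.2 104 0 0 0; -0.8 -1.2 105 0 0 0; -0.8 -1.2 105 0 0 0"

```text
t: 30.3
tcp_pos: [0.513, 0.1714, 0.0329]
tcp_rot: [-0.0, 1.0, 0.0, 0.0]
ft_force: [-0.3, 0.5, -0.7]
grip_width: 0.0435
grasp_force: 8.1
```

drive_tool --moves "0 0 0.5 0 0 0; 0 0 1 0 0 0; 0 0 1.5 0 0 0; 0 0 1.5 0 0 0"

```text
t: 30.8
tcp_pos: [0.5129, 0.1713, 0.0312]
tcp_rot: [-0.0, 1.0, -0.0, -0.0]
ft_force: [-0.4, 0.1, -1.0]
grip_width: 0.0432
grasp_force: 8.1
```

drive_tool --moves "0 -1 0 0 0 0; 0 -1 0.5 0 0 0; 0 -1 1 0 0 0; 0 -1 1 0 0 0"

```text
t: 31.3
tcp_pos: [0.5129, 0.1703, 0.0303]
tcp_rot: [-0.0, 1.0, -0.0, -0.0]
ft_force: [0.8, -0.3, -0.7]
grip_width: 0.0435
grasp_force: 8.1
```

drive_tool --moves "0 0 0.5 0 0 0; 0 0 1 0 0 0; 0 0 1 0 0 0"

```text
t: 31.68
tcp_pos: [0.5128, 0.1704, 0.0295]
tcp_rot: [-0.0, 1.0, 0.0, -0.0]
ft_force: [-1.7, -1.5, 3.9]
grip_width: 0.0434
grasp_force: 8.4
```

Contact at the seated height, so I release and retreat.

drive_tool --moves "0 0 0 0 0 0; 0 0 0 0 0 0" --gripper 0.53

```text
t: 31.92
tcp_pos: [0.513, 0.1704, 0.0292]
tcp_rot: [-0.0, 1.0, -0.0, 0.0]
ft_force: [1.3, -0.2, -0.7]
grip_width: 0.0452
grasp_force: 0.0
```

drive_tool --moves "0 0 -1 0 0 0; 0 0 -3 0 0 0; 0 0 -5 0 0 0; 0 0 -5 0 0 0" --gripper 0.65

```text
t: 32.42
tcp_pos: [0.5133, 0.1718, 0.0348]
tcp_rot: [-0.001, 1.0, 0.001, 0.001]
ft_force: [-0.7, 5.4, 3.0]
grip_width: 0.0553
grasp_force: 0.0
```

drive_tool --moves "0 0 -15 0 0 0; 0 0 -35 0 0 0; 0 0 -55 0 0 0; 0 0 -85 0 0 0; 0 0 -110 0 0 0; 0 0 -110 0 0 0"

```text
t: 33.17
tcp_pos: [0.5143, 0.1697, 0.1465]
tcp_rot: [0.001, 1.0, 0.0, 0.002]
ft_force: [0.9, 0.4, -0.6]
grip_width: 0.0554
grasp_force: 0.0
```

```bash
python3 - <<'E'
from h import *
for n in ('side','wrist'):
    P=cloud(snap(n,'rel2_'+n+'.png')).reshape(-1,3); 
    W=P[(P[:,2]>.05)&(P[:,2]<.085)&(abs(P[:,0]-.513)<.026)&(abs(P[:,1]-.17)<.026)]
    print(n,len(W),W.min(0).round(4),W.max(0).round(4))
E
python3 w.py "428 170 52 1; 430 170 145 1"
```

```text
side 367 [0.4929 0.1589 0.05  ] [0.5325 0.1941 0.0754]
wrist 2560 [0.491  0.1489 0.05  ] [0.5322 0.1907 0.0741]
t 33.27 tcp [512.6 169.6 144.3] yaw -0.03 j [-0.65  0.48  0.32  1.92 -0.21  0.78  1.35] w 0.0555 gf 0.0 ft [-0.1 -0.3 -0.7]
428 170 52 1 -> [84.6  0.4 92.3] [-0.    -0.    -0.018]
 430 170 145 1 -> [82.6  0.3 -0.7] [-0.    -0.    -0.018]
```

drive_tool --moves "25 0 0 0 0 -0.01; 55 0 0 0 0 -0.018; 85 0 0 0 0 -0.018; 85 0 20 0 0 -0.018; 85 0 45 0 0 -0.018; 85 0 70 0 0 -0.018; 85 0 92 0 0 -0.018; 85 0 92 0 0 -0.018" --gripper 0

```text
t: 34.28
tcp_pos: [0.426, 0.169, 0.0505]
tcp_rot: [-0.009, 1.0, -0.001, -0.002]
ft_force: [1.1, 0.2, 0.0]
grip_width: -0.0001
grasp_force: 0.0
```

```bash
python3 dr.py; python3 w.py "537 171 52 1"
```

```text
side R 151 front x [0.5219 0.5276 0.5476] y [0.035 0.104]
side L 188 front x [0.4612 0.4665 0.4727] y [0.137 0.207]
top R 222 front x [0.5211 0.5271 0.5462] y [0.034 0.104]
top L 119 front x [0.4628 0.4689 0.4741] y [0.137 0.186]
wrist L 150 front x [0.4301 0.4343 0.4381] y [0.168 0.172]
t 34.42 tcp [428.1 170.1  52.7] yaw 1.03 j [-0.67  0.54  0.24  2.15 -0.27  0.48  1.36] w 0.0 gf 0.0 ft [-0.1 -0.6 -0.1]
537 171 52 1 -> [-108.9   -1.1    0.7] [-0.  0.  0.]
```

drive_tool --moves "-10 0 0 0 0 0; -16 0 0 0 0 0; -20 0 0 0 0 0; -24 0 0 0 0 0; -29 0 0 0 0 0; -35 0 0 0 0 0; -41 0 0 0 0 0; -47 0 0 0 0 0; -53 0 0 0 0 0; -59 0 0 0 0 0; -65 0 0 0 0 0; -71 0 0 0 0 0"

```text
t: 35.92
tcp_pos: [0.499, 0.1715, 0.0522]
tcp_rot: [-0.009, 1.0, -0.0, -0.0]
ft_force: [-3.2, -0.5, -0.7]
grip_width: 0.0001
grasp_force: 1.6
```

drive_tool --moves "-6 0 0 0 0 0; -12 0 0 0 0 0; -18 0 0 0 0 0; -24 0 0 0 0 0; -29 0 0 0 0 0; -33 0 0 0 0 0; -36 0 0 0 0 0; -38 0 0 0 0 0; -39 0 0 0 0 0; -39 0 0 0 0 0"

```text
t: 37.17
tcp_pos: [0.5367, 0.1722, 0.0523]
tcp_rot: [-0.009, 1.0, -0.0, -0.001]
ft_force: [-6.8, -1.8, 1.9]
grip_width: 0.0
grasp_force: 3.4
```

drive_tool --moves "-1 0 0 0 0 0; -2 0 0 0 0 0; -3 0 0 0 0 0; -3 0 0 0 0 0"

```text
t: 37.67
tcp_pos: [0.5368, 0.1722, 0.0522]
tcp_rot: [-0.009, 1.0, -0.0, -0.004]
ft_force: [-16.7, -2.9, 11.2]
grip_width: -0.0001
grasp_force: 7.8
```

At the stop with 17 N. I back off and check.

drive_tool --moves "4 0 0 0 0 0; 10 0 0 0 0 0; 20 0 0 0 0 0; 35 0 0 0 0 0; 55 0 0 0 0 0; 80 0 0 0 0 0; 105 0 0 0 0 0; 120 0 -20 0 0 0; 120 0 -60 0 0 0; 120 0 -120 0 0 0; 120 0 -150 0 0 0; 120 0 -150 0 0 0"

```text
t: 39.17
tcp_pos: [0.422, 0.1712, 0.2045]
tcp_rot: [-0.009, 1.0, 0.002, 0.002]
ft_force: [-0.2, -0.0, 0.9]
grip_width: 0.0002
grasp_force: 0.0
```

```bash
python3 dr.py; python3 w.py
python3 - <<'E'
from h import *
a=snap('side'); b=snap('top'); w=snap('wrist')
s=cv2.resize(a['pixels'][130:310,190:470],None,fx=1.4,fy=1.4); t=cv2.resize(b['pixels'][130:330,180:460],None,fx=1.4,fy=1.4)
g=np.zeros((600,800,3),np.uint8); g[:s.shape[0],:s.shape[1]]=s; g[:t.shape[0],400:400+t.shape[1]]=t
w2=cv2.resize(w['pixels'],(480,300)); g[300:600,150:630]=w2
cv2.imwrite('pics/final.png',g[:,:,::-1])
E
```

```text
side R 147 front x [0.5221 0.5278 0.5474] y [0.035 0.104]
side L 182 front x [0.5404 0.5453 0.5523] y [0.137 0.207]
top R 222 front x [0.5212 0.5271 0.5464] y [0.034 0.103]
top L 206 front x [0.5396 0.5452 0.5515] y [0.138 0.206]
wrist R 301 front x [0.5203 0.5238 0.5319] y [0.034 0.065]
wrist L 30 front x [0.5467 0.5485 0.5503] y [0.169 0.177]
t 39.33 tcp [419.9 170.  201.5] yaw 1.07 j [-0.8   0.25  0.37  2.08 -0.12  0.83  1.23] w -0.0002 gf 0.0 ft [-0.1 -0.7  0. ]
```

View pics/final.png

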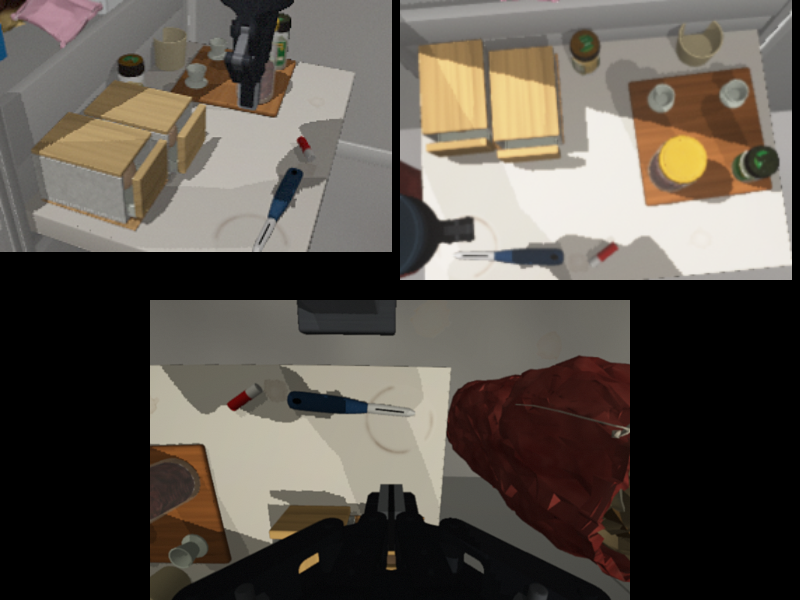

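The final picture shows both drawers shut (left front at x = 0.545, right at 0.527, the same as when latched), both egg cups empty and the jars where they were. The arm is clear of everything, so I'm handing the job in.

```bash
python3 -c "
from station import job
print(job.sign_off())"
```

```text
the job is handed in; nothing more can be done
None
```

Each egg box now has one egg seated in its drawer, both drawers are shut and latched, the jars haven't moved, and the job is handed in at about 39 s (limit 72 s); the grip on egg 1 briefly read 17.4 N, over the 15 N guideline, before I eased it, and the egg showed no sign of damage.

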